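Find the heavy side of a sewing machine's balance wheel and hold it down

TASK

The balance wheel of the sewing machine is loose on its shaft, and nobody can see which side its counterweight is cast into. Lift the roll of paper tape up and off the crank handle where it hangs and set it down in the wooden tray without dropping it; then turn the wheel slowly right round by its crank handle, either way, to feel which side is heavy, and bring that heavy side to the bottom. Finish while still holding the crank handle there, wheel still, so that the clutch can be tightened, and leave the other things on the bench alone.

Things in the scene. Friction and masses are not known exactly. Their poses are not given: they have to be found in the camera images.
- crank_centre (a point): Fixed point on the shaft line of the sewing machine, 185 mm above the bench: centre of the circle that the middle of the crank handle runs on. z up; y along the shaft towards the wheel and the machine; x and z span the circle's plane. The ivory machine, 240 mm high, begins behind the wheel and runs 540 mm to +y.
- wheel_face (a point): Centre of the outer face of the balance wheel, on the shaft line, 75 mm to +y from crank_centre; turns with the wheel. The wheel is a plain closed dark iron disc, 200 mm across, 28 mm thick. The clutch knob, 52 mm across, stands 14 mm out of its middle. The crank and its handle are balanced; only the hidden counterweight makes one side of the wheel heavy.
- wheel (a joint): Wheel angle about y of crank_centre, no limits; 0 with the handle straight above the shaft, as it starts. Handle middle = crank_centre + 65 mm * (sin, 0, cos). A felt washer drags evenly, 0.30 N m both ways, so the wheel stays where left. The heavy side (hidden, in any direction from the handle) adds or takes off up to 0.17 to 0.26 N m; nothing when it is straight below or above the shaft.
- handle: Crank handle: dark wooden sleeve, level, along y of crank_centre, 90 mm long, 24 mm across, with a 31 mm bulge at its free (-y) end, 34 to 45 mm beyond the middle. Origin at its middle, 75 mm from the wheel's face, 65 mm from the shaft line. It spins freely on its pin (own x and z axes spin), so it can stay gripped with the tool always pointing down all the way round.
- roll_mid (a point): Centre of a hard roll of brown paper tape: 92 mm across, 25 mm wide (along its y, which lies along the handle), hole 40 mm, 130 g. At the start it hangs on the handle by the top of its hole, centre 8 mm below the handle's centre line. Raised 8 mm, the hole is centred on the handle and clears the bulge by 4 mm all round; then about 70 mm towards -y takes it off.
- roll: The same roll of tape; origin and axes as roll_mid.
- tray_in (a point): Centre of the inner floor of the shallow wooden tray, 7 mm above the bench. The tray is 220 mm (its x) by 170 mm (its y) outside, walls 7 mm thick and 24 mm high above the bench, empty at the start and fixed to the bench.
- weight: Bystander: black iron pattern weight with a cone on top, 68 mm across, 48 mm high, origin at its underside.
- spool_a: Bystander: thread spool standing upright, 34 mm across, 50 mm high, origin at its underside.
- spool_b: Bystander: thread spool standing upright, 34 mm across, 50 mm high, origin at its underside.
- jar: Bystander: amber glue jar, 60 mm across, 75 mm high, origin at its underside.
- cutter: Bystander: rotary cutter lying on the cutting mat at the right, 175 mm long, 25 mm high.
- rule: Bystander: wooden rule on the cutting mat, 320 by 32 by 4 mm.
Mind the look-alikes: they are no part of the job. Leave any green or yellow look-alike of the roll alone.

How it is judged:
By the outcome, as a careful person would: the job done as asked, in the order asked, and still so for the second after the job is handed in, while the arm keeps its last pose, push and grip.
It also fails if it takes over 67 s, if anything falls off the work surface, if the arm or the gripper's body presses on something with over 40 N, if the wrist force passes 120 N, or if a joint passes its speed limit or range.

ROBOT

A 7-joint arm with a two-finger parallel gripper is mounted at the origin on the work surface. World frame = base frame: x ahead of the robot, y to its left, z up, the work surface at z = 0. Lengths are in m, angles in degrees, forces in N, time in s.
With the tool pointing down it reaches from about 0.35 to 0.775 m from the base axis. Payload 3.1 kg.
Tool frame: the origin (TCP) lies on the centre line of the jaws, within the pads' length; the fingertips stand 17 mm ahead of it and the grasp point (between the pads) lies 2 mm behind it (robot.tip_reach is the distance from the TCP to the fingertips, in m); z points along the fingers, y is the line along which they close (so a half turn about z gives the same grasp; the last joint's range is limited). The gripper opens to 85 mm and grips with 20 to 120 N. Pads are 22 mm wide; open, the fingers measure 114 mm over their backs; the gripper's body (76 mm by 85 mm) begins 54 mm behind the grasp point. The pads swing forward as they close: fully open they stand 13 mm farther back than shut.
Start: joints at [73.7, 17.813, 0.802, 86.603, -0.252, 75.585, -1.558], TCP at [0.132, -0.534, 0.248] pointing down, gripper open.
Joint ranges: [-154.91, 154.91], [-16.99, 109.72], [-72.82, 74.43], [7.12, 147.25], [-82.49, 262.49], [11.32, 116.49], [-174.64, 174.64]. Speed limits (degrees/s): [159.86, 159.86, 180, 180, 180, 180, 180].

INTERFACE

Orientations are given as [roll, pitch, yaw] about the fixed x, y, z axes, in that order (R = Rz(yaw) Ry(pitch) Rx(roll)).
In Python, from station import robot, fingers, vision, workorder, recognise gives the robot as it stands. Calls block until the motion is done:
- robot.move_to(position, orientation): joint-space move of the TCP to a pose.
- robot.line_to(position, orientation=None, velocity=0.15, f_stop=None): straight line of the TCP; orientation=None keeps the orientation; velocity is the mean speed in m/s. With f_stop (N) it stops when the force on the tool has changed by that much, and returns True; else False.
- robot.move_j(angles): joint-space move.
- fingers.gripper_to(opening, force=None): opening from 0.0 (shut) to 1.0 (fully open); force is the grip in N (None keeps the last); returns when the fingers have stopped.
- robot.pause(seconds).
- robot.inverse_kinematics(position, orientation): joint angles nearest the present ones, or None.
- vision.grab_frame(name): name is "scene" or "top" or "wrist"; returns the picture (400x640x3 uint8, red, green, blue); there is no depth.
- vision.calibration(name): a dict with "mtx" (3x3 intrinsics, pixels), "extrinsics" (4x4, takes a point from world to camera coordinates); the wrist camera has in their place "T_tool_cam" (4x4, takes a point from camera to tool coordinates, whose origin is the TCP and whose axes are the flange's). Camera axes: x right, y up, looking along -z (the intrinsics and any distortion apply to the point x, -y, -z); pixel columns grow to the right and rows downward; lengths in m; the calibration is good to about 2 mm. A picture is of the moment at which its call begins: read the wrist's pose just before it. calibration takes no time and is no camera call.
A pose or a line that the arm cannot do raises robot.PlanningError and nothing moves.
- workorder.close_job(): hands the job in; it is judged then, once.
Trained networks look in the newest picture that a camera, given by its name, has taken for a name from the list of things; names that differ only in an ending like _2 or _b are one class to them, and where a whole thing is asked for, a point or a joint stands for the part that bears it (a point fixed in the world has none). Each returns a list of dicts, best first, with "p" (0 to 1); they miss things now and then, are a little off and sometimes report something else, mostly with a low value. They report only what shows in the picture. A call takes as long as a camera call. They do not tell look-alikes from the thing itself.
- recognise(label, camera): "rect" ([centre column, centre row, width, height] in pixels, round what is visible of it).
Readings, each from a call of its own:
- robot.current_time_s(): time.
- robot.current_joint_positions(): joint angles.
- robot.current_dq(): joint speeds.
- robot.current_joint_torque(): joint torques, N m.
- robot.current_tool_pos(): TCP position.
- robot.current_eef_rot(): TCP orientation.
- robot.current_contact_force(): force on the tool from outside, world axes, zero at the start.
- robot.current_torque(): the same for the moment, N m.
- robot.current_finger_gap(): opening from 0.0 (shut) to 1.0 (fully open).
- robot.current_gripper_force(): force on a finger pad.
Only numpy, scipy, OpenCV 4.12 (cv2) and the standard library are available. Lean on these libraries where they do the work, as an engineer would, in place of code of your own. Each camera call takes 0.05 s, during which the arm holds its last target. There are 200 camera calls.

## Working session

There is one attempt and no reset: what is moved stays moved. The work goes in short steps, each a Python script; the robot and the scene stay as the last script left them, time stands still between calls to the robot, and variables do not carry over. Pictures are saved under pics/ and viewed, at most 10 in all, crops included, and the job is handed in when it is done.

```bash
ls; mkdir -p pics; python3 - <<'E'
from station import robot, fingers, vision, workorder, recognise
import cv2,numpy as np
for n in ["scene","top"]:
    im=vision.grab_frame(n); cv2.imwrite(f"pics/{n}0.png",im[:,:,::-1])
    c=vision.calibration(n); print(n,{k:np.round(v,3).tolist() for k,v in c.items()})
    for l in ["roll","handle","wheel_face","tray_in"]:
        print(l,[(np.round(d["rect"]).tolist(),round(d["p"],2)) for d in recognise(l,n)][:4])
print({k:np.round(v,4).tolist() for k,v in vision.calibration("wrist").items()}, robot.current_eef_rot(), robot.current_time_s())
E
```

```text
pics
scene {'mtx': [[446.596, 0.0, 321.108], [0.0, 446.596, 206.627], [0.0, 0.0, 1.0]], 'extrinsics': [[0.166, 0.986, 0.01, 0.136], [-0.689, 0.109, 0.717, 0.279], [0.706, -0.126, 0.697, -1.504], [0.0, 0.0, 0.0, 1.0]]}
roll [([459.0, 181.0, 28.0, 42.0], 0.84), ([388.0, 238.0, 30.0, 42.0], 0.84), ([443.0, 294.0, 23.0, 44.0], 0.71)]
handle [([460.0, 179.0, 43.0, 15.0], 0.91)]
wheel_face [([476.0, 200.0, 92.0, 96.0], 0.82)]
tray_in [([303.0, 230.0, 89.0, 82.0], 0.58)]
top {'mtx': [[422.336, 0.0, 328.799], [0.0, 422.336, 200.925], [0.0, 0.0, 1.0]], 'extrinsics': [[-0.019, -1.0, 0.002, -0.193], [0.983, -0.019, 0.183, -0.584], [-0.182, 0.005, 0.983, -1.007], [0.0, 0.0, 0.0, 1.0]]}
roll [([246.0, 145.0, 23.0, 33.0], 0.89), ([210.0, 184.0, 24.0, 45.0], 0.88), ([278.0, 214.0, 15.0, 37.0], 0.61)]
handle [([204.0, 181.0, 45.0, 14.0], 0.81), ([208.0, 182.0, 26.0, 42.0], 0.71)]
wheel_face [([190.0, 184.0, 73.0, 90.0], 0.61)]
tray_in [([355.0, 254.0, 82.0, 97.0], 0.57), ([189.0, 185.0, 84.0, 90.0], 0.25)]
{'mtx': [[336.1887, 0.0, 322.339], [0.0, 336.1887, 196.6509], [0.0, 0.0, 1.0]], 'T_tool_cam': [[0.0005, 0.9529, 0.3034, 0.0768], [1.0, -0.0004, -0.0004, 0.0002], [-0.0003, 0.3034, -0.9529, -0.125], [0.0, 0.0, 0.0, 1.0]]} [-1.79996584e+02  2.76304432e-03  1.39137682e+01] 0.5
```

View pics/scene0.png

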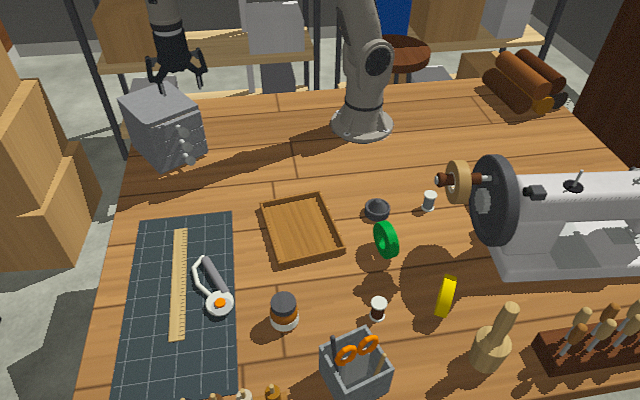

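View pics/top0.png

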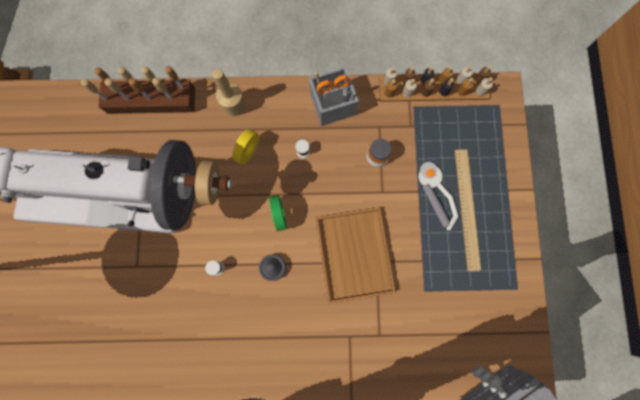

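The scene view shows the roll on the handle near (459,181), the wheel at (495,200), the tray at (303,230), and green and yellow look-alikes at (387,240) and (446,296). The top view shows the handle tip at about (230,184) and the tray corners at (319,220), (384,207), (397,290) and (331,300).

```bash
cat > h.py <<'E'
from station import robot, fingers, vision, workorder, recognise
import numpy as np, cv2
from scipy.spatial.transform import Rotation as R
def cam(n,pose=None):
    c=vision.calibration(n)
    if n=="wrist":
        p,e=pose; T=np.eye(4); T[:3,:3]=R.from_euler("xyz",e,degrees=True).as_matrix(); T[:3,3]=p
        return c["mtx"],np.linalg.inv(T@c["T_tool_cam"])
    return c["mtx"],c["extrinsics"]
def ray(n,uv,pose=None):
    K,E=cam(n,pose); x=np.linalg.solve(K,[uv[0],uv[1],1]); d=E[:3,:3].T@(x*[1,-1,-1])
    return -E[:3,:3].T@E[:3,3],d/np.linalg.norm(d)
def onz(n,uv,z,pose=None):
    o,d=ray(n,uv,pose); return o+d*(z-o[2])/d[2]
def proj(n,P,pose=None):
    K,E=cam(n,pose); q=(E[:3,:3]@np.atleast_2d(P).T).T+E[:3,3]; q=(K@(q*[1,-1,-1]).T).T
    return q[:,:2]/q[:,2:]
def pose(): return np.array(robot.current_tool_pos()),np.array(robot.current_eef_rot())
E
python3 - <<'E'
from h import *
pr=lambda s,v:print(s,np.round(v,3))
pr("tip top",onz("top",(230,184),.25)); pr("tip scene",onz("scene",(437,180),.25))
pr("roll top",onz("top",(207,183),.26)); pr("rollscene",onz("scene",(459,181),.25))
pr("base scene",onz("scene",(490,178),.25)); pr("base top",onz("top",(178,180),.25))
for uv in [(319,220),(384,207),(397,290),(331,300)]: pr("tray",onz("top",uv,.024))
for uv in [(259,208),(320,193),(345,248),(284,269)]: pr("trayS",onz("scene",uv,.024))
pr("green",onz("scene",(388,254),.0));pr("yellow",onz("scene",(443,315),.0));pr("weight",onz("scene",(377,216),.0));pr("spool",onz("scene",(429,209),.0))
print(robot.tip_reach, robot.current_contact_force())
c=onz("top",(207,183),.26)
for yaw in (0,90,-90): 
  for z in (.48,.42,.3,.1): print(yaw,z,robot.inverse_kinematics([c[0],c[1],z],[180,0,yaw]))
E
```

```text
tip top [ 0.583 -0.001  0.25 ]
tip scene [0.586 0.002 0.25 ]
roll top [0.584 0.044 0.26 ]
rollscene [0.596 0.045 0.25 ]
base scene [0.597 0.112 0.25 ]
base top [0.594 0.106 0.25 ]
tray [ 0.537 -0.178  0.024]
tray [ 0.567 -0.346  0.024]
tray [ 0.357 -0.37   0.024]
tray [ 0.336 -0.205  0.024]
trayS [ 0.377 -0.368  0.024]
trayS [ 0.345 -0.2    0.024]
trayS [ 0.548 -0.172  0.024]
trayS [ 0.588 -0.324  0.024]
green [ 0.564 -0.066  0.   ]
yellow [0.75  0.006 0.   ]
weight [ 0.432 -0.06  -0.   ]
spool [0.428 0.087 0.   ]
0.017 [ 0.59545777  0.50813486 -0.41082669]
0 0.48 [  17.3471636    30.47020167  -53.10190879   43.93680371   26.39005266
  114.16742108 -110.11179237]
0 0.42 [  21.3905309    28.19099321  -50.98843945   56.17550864   22.23908966
  104.09782658 -110.33411346]
0 0.3 [  24.09294069   27.39918455  -47.2218052    73.71336751   19.76800347
   87.0757104  -110.77318059]
0 0.1 [  22.17647999   35.17984239  -41.55654937   91.30120323   25.33246256
   63.28330047 -115.76420549]
90 0.48 [ 18.54860254  31.41055135 -57.09610465  43.86740971  28.81144709
 114.77768368 -21.30418622]
90 0.42 [ 22.98480881  29.26721774 -55.02742524  56.10094804  24.46779719
 104.71123558 -21.69899428]
90 0.3 [ 26.08584721  28.53866338 -51.10379412  73.63469175  21.84699339
  87.68997795 -22.27633152]
90 0.1 [ 23.13763851  35.70756397 -43.17337198  91.26402199  26.45798312
  63.67540718 -26.60834587]
-90 0.48 [ 19.82199156  32.61442036 -61.82438111  43.79468996  31.78779475
 115.58661838 157.25898025]
-90 0.42 [ 25.35405382  31.2988104  -61.80630367  55.99246928  28.43413154
 105.92895319 155.90874716]
-90 0.3 [ 30.87015309  32.32384874 -61.74445082  73.45331454  28.09873032
  89.88628744 153.26576034]
-90 0.1 [ 32.75966762  43.91428146 -61.84199001  90.91301101  40.53551879
  70.19977637 143.21754852]
```

```bash
python3 - <<'E'
from h import *
p,e=pose(); robot.line_to([p[0],p[1],.42],velocity=.3)
robot.move_to([.605,.05,.42],[180,0,-6])
ps=pose(); im=vision.grab_frame("wrist"); cv2.imwrite("pics/w1.png",im[:,:,::-1]); np.save("w1.npy",np.array(ps))
for l in ["roll","handle","wheel_face"]: print(l,[(np.round(d["rect"]).tolist(),round(d["p"],2)) for d in recognise(l,"wrist")][:4])
print(ps,robot.current_joint_positions(),robot.current_time_s(),robot.current_contact_force())
E
```

```text
roll [([345.0, 51.0, 41.0, 74.0], 0.96), ([406.0, 169.0, 36.0, 62.0], 0.81), ([328.0, 194.0, 33.0, 93.0], 0.74)]
handle [([324.0, 199.0, 103.0, 34.0], 0.61)]
wheel_face [([289.0, 176.0, 182.0, 189.0], 0.7)]
(array([0.60521197, 0.04879254, 0.41990693]), array([ 1.79961626e+02, -2.25261133e-03, -6.11948116e+00])) [  18.28285654   31.21028932  -50.59372677   51.61489401   24.6098174
  105.8635328  -116.8029548 ] 4.0833 [ 0.98769304 -0.07400693  0.07660769]
```

View pics/w1.png

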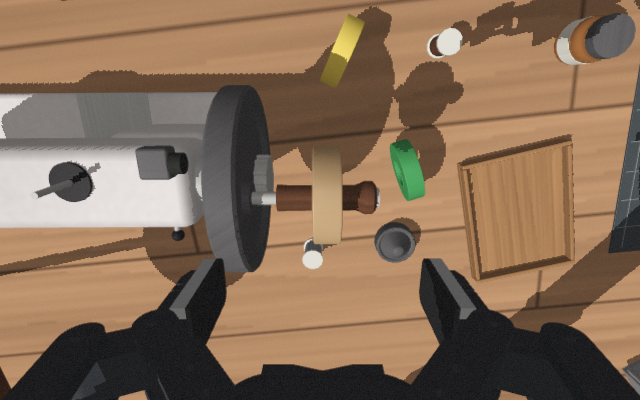

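The wrist view shows the handle along row ~197, from column 277 to the bulge end at 380. The brown roll covers columns 313–341, with the wheel to the left and both look-alikes clear of it.

```bash
python3 - <<'E'
from h import *
ps=tuple(np.load("w1.npy"))
im=cv2.imread("pics/w1.png")
cv2.imwrite("pics/w1c.png",cv2.resize(im[130:270,240:400],None,fx=4,fy=4,interpolation=cv2.INTER_CUBIC))
a=onz("wrist",(277,198),.25,ps); b=onz("wrist",(380,197),.25,ps)
print("hbase",a,"tip",b,np.linalg.norm(a-b),"yaw",np.degrees(np.arctan2(-(a-b)[0],(a-b)[1])))
print("rolltop",onz("wrist",(313,197),.288,ps),onz("wrist",(341,197),.288,ps))
# predicted model overlay
yaw=np.radians(-6); ax=np.array([-np.sin(yaw),np.cos(yaw),0]); m=(a+b)/2
for n in("scene","top"): print(n,proj(n,[m-.045*ax,m+.045*ax]).round(1).tolist())
E
```

```text
hbase [0.59145168 0.09154048 0.25      ] tip [ 0.58232636 -0.00291341  0.25      ] 0.09489366789652562 yaw -5.518297205242328
rolltop [0.60084029 0.05607571 0.288     ] [0.59845246 0.03374135 0.288     ]
scene [[435.3, 178.8], [478.2, 177.4]]
top [[229.8, 184.4], [186.3, 180.8]]
```

View pics/w1c.png

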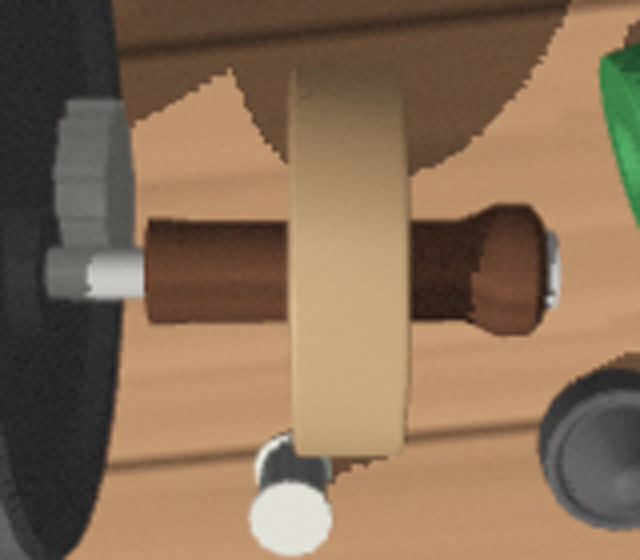

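```bash
cat >> h.py <<'E'
YAW=-5.7
AX=np.array([-np.sin(np.radians(YAW)),np.cos(np.radians(YAW)),0]) # handle y axis
XX=np.array([AX[1],-AX[0],0])
HM=np.array([.587,.0455,.25])
E
python3 - <<'E'
from h import *
ps=tuple(np.load("w1.npy"))
for uv in [(458,163),(571,136),(575,257),(478,279)]: print("tray",onz("wrist",uv,.024,ps).round(3))
fingers.gripper_to(.62,60)
print(robot.current_finger_gap())
O=[180,0,YAW]
robot.line_to([.587,.0450,.33],O,velocity=.12)
f0=np.array(robot.current_contact_force())
print("stop",robot.line_to([.587,.0450,.284],velocity=.06,f_stop=6), robot.current_tool_pos())
fingers.gripper_to(0,60)
print("gap",robot.current_finger_gap(),robot.current_gripper_force(),np.array(robot.current_contact_force())-f0)
p=np.array(robot.current_tool_pos()); robot.line_to(p+[0,0,.008],velocity=.03)
print(pose(),np.array(robot.current_contact_force())-f0,robot.current_time_s())
ps=pose(); im=vision.grab_frame("wrist"); cv2.imwrite("pics/w2.png",im[:,:,::-1])
im=vision.grab_frame("scene"); cv2.imwrite("pics/s2.png",cv2.resize(im[110:290,380:600,::-1],None,fx=3,fy=3,interpolation=cv2.INTER_CUBIC))
E
```

```text
tray [ 0.549 -0.161  0.024]
tray [ 0.573 -0.333  0.024]
tray [ 0.362 -0.365  0.024]
tray [ 0.336 -0.2    0.024]
0.6250106350726734
stop False [0.58723621 0.04511566 0.2843837 ]
gap 0.2788920336585378 59.364086317364126 [-1.33834097 -0.60943616  2.12240024]
(array([0.58733388, 0.04512662, 0.29264732]), array([-1.79999031e+02,  9.45933031e-03, -5.69713712e+00])) [-1.02606385  0.33573205 -1.26732773] 7.15
```

View pics/s2.png

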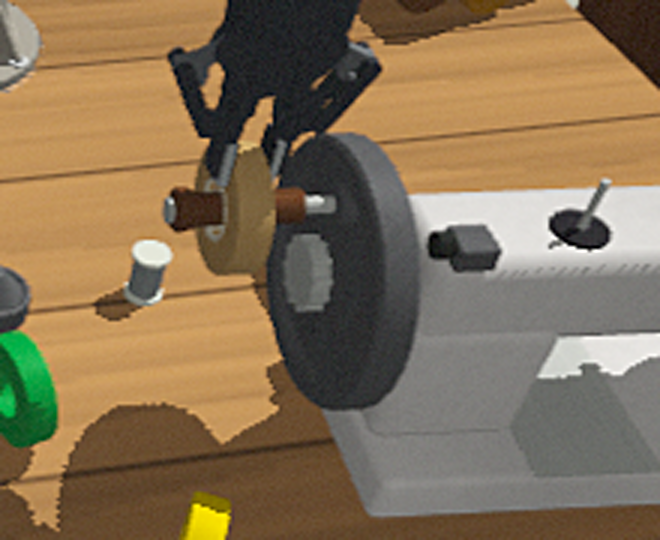

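The roll is held and hanging free: the weight shift is −1.3 N and the handle passes through the middle of the hole. Next I slide it off and carry it to the tray.

```bash
python3 - <<'E'
from h import *
p=np.array(robot.current_tool_pos()); f0=np.array(robot.current_contact_force())
s=robot.line_to(p-AX*.11,velocity=.06,f_stop=5)
f=np.array(robot.current_contact_force())-f0
print("hit",s,robot.current_tool_pos(),f,robot.current_finger_gap())
if not s:
    O=[180,0,7.5]
    robot.line_to([.456,-.268,.285],O,velocity=.2)
    robot.line_to([.456,-.268,.112],velocity=.12)
    s=robot.line_to([.456,-.268,.090],velocity=.02,f_stop=3)
    print("down",s,robot.current_tool_pos(),robot.current_contact_force(),robot.current_finger_gap(),robot.current_time_s())
    cv2.imwrite("pics/s3.png",cv2.resize(vision.grab_frame("scene")[130:290,220:420,::-1],None,fx=3,fy=3,interpolation=cv2.INTER_CUBIC))
E
```

```text
hit False [ 0.57629195 -0.06389095  0.29247591] [0.60877685 0.44531393 0.0307391 ] 0.2761021749029452
down True [ 0.45583361 -0.26797234  0.09498611] [-1.06394582  0.41829058  4.24091954] 0.2757829321745198 12.9667
```

View pics/s3.png

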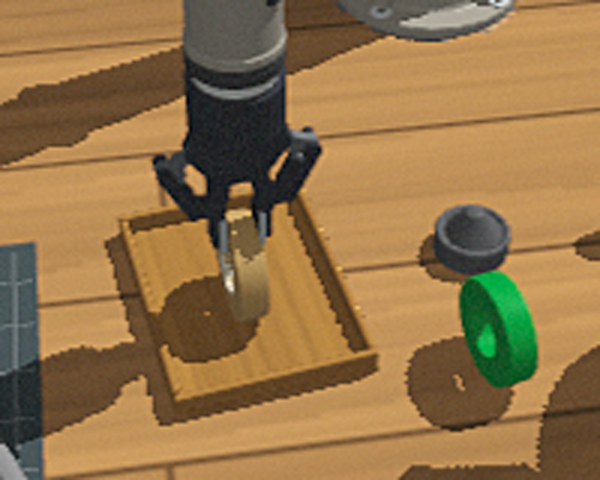

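The roll stands on the tray floor, upright in the middle. Releasing it and checking IK for the crank circle.

```bash
python3 - <<'E'
from h import *
fingers.gripper_to(.62,60); robot.pause(.2)
robot.line_to([.456,-.268,.25],velocity=.2); robot.pause(.1)
im=vision.grab_frame("scene"); print("roll",[(np.round(d["rect"]).tolist(),round(d["p"],2)) for d in recognise("roll","scene")][:4])
cv2.imwrite("pics/s4.png",cv2.resize(im[130:290,220:420,::-1],None,fx=3,fy=3,interpolation=cv2.INTER_CUBIC))
print(robot.current_joint_positions(),robot.current_time_s())
C=HM-[0,0,.065]-AX*.012
for yaw in (YAW+90,YAW-90):
    J=[];
    for t in np.radians(np.arange(0,361,15)):
        q=robot.inverse_kinematics(C+.065*(np.sin(t)*XX+np.cos(t)*np.array([0,0,1])),[180,0,yaw]); J.append(q)
    print(yaw,sum(q is None for q in J)); J=np.array([q for q in J if q is not None]); print(J.min(0).round(),J.max(0).round())
E
```

```text
roll [([445.0, 295.0, 25.0, 41.0], 0.91), ([302.0, 220.0, 13.0, 33.0], 0.74)]
[ 67.87091498  23.62916864 -54.0835874   88.18577539  19.2745768
  78.42505585 -70.42594177] 14.7417
84.3 0
[ 29.  31. -67.  72.  29.  69. -39.] [ 40.  46. -60.  96.  41.  87. -35.]
-95.7 0
[ -46.   23.   43.   75.  -26.   63. -175.] [ -29.   37.   54.   99.  -19.   82. -170.]
```

View pics/s4.png

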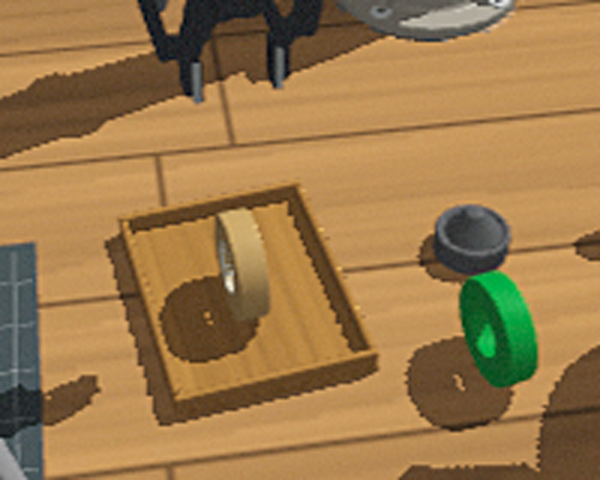

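The roll stays standing in the tray. Next I approach the crank handle with the camera side facing away from the wheel.

```bash
python3 - <<'E'
from h import *
robot.line_to([.456,-.268,.38],velocity=.3)
G=HM-AX*.012
q=np.array(robot.inverse_kinematics([G[0],G[1],.36],[180,0,YAW+90])); q[6]+=180; print(q.round(1))
robot.move_j(q); fingers.gripper_to(.6,60); print(pose(),robot.current_time_s())
cv2.imwrite("pics/w5.png",vision.grab_frame("wrist")[:,:,::-1]); np.save("w5.npy",np.array(pose()))
robot.line_to([G[0],G[1],.30],velocity=.1); robot.pause(.3)
t0=robot.current_time_s(); F=[]
for i in range(12): F.append(robot.current_contact_force()); robot.pause(.02)
F=np.array(F); print("bias",F.mean(0),F.std(0),robot.current_time_s()-t0)
np.save("bias.npy",F.mean(0))
print(proj("wrist",[HM-.045*AX,HM+.045*AX],tuple(np.load("w5.npy"))))
E
```

```text
[ 31.4  33.5 -67.2  65.2  31.   98.9 147.8]
(array([0.5858348 , 0.0333766 , 0.36004433]), array([-1.79995194e+02, -3.77801968e-03, -9.57216240e+01])) 18.6917
bias [-0.23628463 -0.00671782 -0.05198347] [0.51162271 0.46535449 0.40568302] 0.20000000000000284
[[321.30547323 156.93914937]
 [321.38099031 269.76422303]]
```

View pics/w5.png

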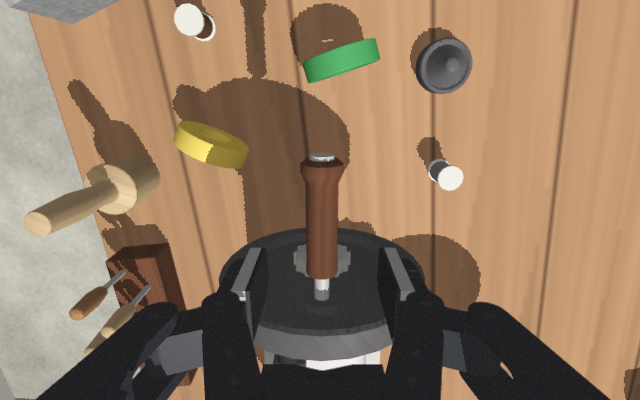

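```bash
cat >> h.py <<'E'
def rd(n=4):
    F=[]
    for i in range(n): F.append(robot.current_contact_force()); robot.pause(.01)
    return np.mean(F,0)
def circ(C,t): t=np.radians(t); return C+.065*(np.sin(t)*XX+np.cos(t)*np.array([0,0,1]))
def turn(C,angles,v=.035):
    out=[]
    for a in angles:
        robot.line_to(circ(C,a),velocity=v); F=rd(); p=np.array(robot.current_tool_pos())
        d=p-C; th=np.degrees(np.arctan2(d@XX,d[2])); t=np.radians(th)
        tan=np.cos(t)*XX-np.sin(t)*np.array([0,0,1]); rad=np.sin(t)*XX+np.cos(t)*np.array([0,0,1])
        # applied by tool = -F ; torque about +y
        out.append([a,th,-F@tan*.065,-F@rad,-F@AX,np.hypot(d@XX,d[2])*1e3])
        if np.linalg.norm(F)>30: print("big",F); break
    return np.array(out)
E
python3 - <<'E'
from h import *
G=HM-AX*.012
robot.line_to([G[0],G[1],.248],velocity=.08,f_stop=8)
fingers.gripper_to(0,60)
print(robot.current_finger_gap(),robot.current_gripper_force(),pose(),rd())
C=np.array(robot.current_tool_pos())-[0,0,.065]; np.save("C.npy",C)
o=turn(C,np.arange(10,61,10)); np.save("o1.npy",o)
np.set_printoptions(suppress=True,precision=2); print(o,robot.current_time_s(),robot.current_torque())
E
```

```text
0.26484395557925444 58.60609710216522 (array([0.58653726, 0.03372427, 0.24886079]), array([-1.79871506e+02,  3.36855532e-02, -9.57160297e+01])) [ 1.2633786  -0.50762453  2.33416326]
[[10.   11.13 -0.3  -0.16 -0.8  65.06]
 [20.   20.65 -0.28 -0.91 -0.32 65.06]
 [30.   30.7  -0.34 -1.23 -0.76 65.09]
 [40.   40.7  -0.36 -1.95 -0.91 65.09]
 [50.   50.83 -0.32 -2.8  -1.03 65.05]
 [60.   61.08 -0.31 -3.04 -0.67 65.07]] 24.2583 [-0.03 -1.08  0.06]
```

```bash
python3 - <<'E'
from h import *
np.set_printoptions(suppress=True,precision=3)
C=np.load("C.npy")
def st(n=4):
    F=rd(n); p=np.array(robot.current_tool_pos()); d=p-C; th=np.arctan2(d@XX,d[2]); tan=np.cos(th)*XX-np.sin(th)*np.array([0,0,1])
    return [round(robot.current_time_s(),2),round(np.degrees(th),2),round(-F@tan*.065,3)]
print(st(8)); robot.pause(.3); print(st(8))
for a in (61,62,63,64,65,66): robot.line_to(circ(C,a),velocity=.012); print(a,st(2))
for a in (65,64,63,62,61): robot.line_to(circ(C,a),velocity=.012); print(a,st(2))
E
```

```text
[24.32, np.float64(61.08), np.float64(-0.316)]
[24.69, np.float64(61.07), np.float64(-0.325)]
61 [24.96, np.float64(61.37), np.float64(-0.2)]
62 [25.23, np.float64(61.91), np.float64(-0.051)]
63 [25.49, np.float64(62.96), np.float64(0.004)]
64 [25.76, np.float64(64.15), np.float64(0.013)]
65 [26.02, np.float64(65.21), np.float64(-0.047)]
66 [26.29, np.float64(66.2), np.float64(-0.03)]
65 [26.56, np.float64(66.01), np.float64(-0.303)]
64 [26.82, np.float64(65.44), np.float64(-0.416)]
63 [27.09, np.float64(64.56), np.float64(-0.434)]
62 [27.36, np.float64(63.56), np.float64(-0.52)]
61 [27.62, np.float64(62.55), np.float64(-0.432)]
```

Slow arrivals show a clear hysteresis between forward and backward. I'll sample both directions all the way round, which cancels the felt drag.

```bash
python3 - <<'E'
from h import *
np.set_printoptions(suppress=True,precision=3)
C=np.load("C.npy"); D=[]
cur=61
for A in range(110,411,50):
    for a in np.linspace(cur,A-5,4)[1:]: robot.line_to(circ(C,a),velocity=.05)
    for s,a in ((1,A),(-1,A-5)):
        robot.line_to(circ(C,a),velocity=.012); F=rd(5); p=np.array(robot.current_tool_pos()); D.append(np.r_[s,a,p,F])
    cur=A-5
    np.save("D.npy",np.array(D))
    if np.linalg.norm(F)>35 or robot.current_time_s()>53: print("stop",F); break
D=np.array(D)
for r in D:
    d=r[2:5]-C; th=np.arctan2(d@XX,d[2]); tan=np.cos(th)*XX-np.sin(th)*np.array([0,0,1]); rad=np.sin(th)*XX+np.cos(th)*np.array([0,0,1])
    print(r[:2],np.round([np.degrees(th)%360,-r[5:]@tan*.065,-r[5:]@rad,-r[5:]@AX,np.hypot(d@XX,d[2])*1e3],3))
print(robot.current_time_s(),robot.current_finger_gap(),pose())
E
```

```text
[  1. 110.] [110.15    0.037  -4.484   0.142  65.009]
[ -1. 105.] [106.964  -0.387  -7.463  -0.672  64.962]
[  1. 160.] [157.606   0.267  -7.015   0.063  64.885]
[ -1. 155.] [155.945  -0.302  -4.025   0.889  64.927]
[  1. 210.] [209.866   0.447  -6.245  -0.715  64.811]
[ -1. 205.] [204.965  -0.007  -1.971   0.553  64.876]
[  1. 260.] [259.943   0.462   0.582  -1.987  64.928]
[ -1. 255.] [255.006   0.058  -0.723  -0.988  64.902]
[  1. 310.] [309.304   0.428   4.572  -2.572  65.02 ]
[ -1. 305.] [305.642  -0.172  -1.676  -1.573  64.932]
[  1. 360.] [359.864   0.152  -1.551  -1.515  65.018]
[ -1. 355.] [357.313  -0.313   1.471  -2.354  65.062]
[  1. 410.] [50.295 -0.099 -1.868 -1.58  65.112]
[ -1. 405.] [46.046 -0.419 -1.45  -2.28  65.091]
47.8583 0.2593896766015855 (array([0.633, 0.029, 0.229]), array([-179.914,    0.028,  -95.725]))
```

```bash
python3 - <<'E'
from h import *
from scipy.optimize import least_squares
C=np.load("C.npy"); D=np.load("D.npy"); Z=np.array([0,0,1.])
d=D[:,2:5]-C; P=np.c_[d@XX,d[:,2]]
c=least_squares(lambda c:np.hypot(*(P-c).T)-.065,[0,0]).x; print("centre shift mm",c*1e3)
C2=C+c[0]*XX+c[1]*Z; d=D[:,2:5]-C2
th=np.arctan2(d@XX,d[:,2]); tan=np.cos(th)[:,None]*XX-np.sin(th)[:,None]*Z
T=-(D[:,5:]*tan).sum(1)*.065
th=np.r_[th,np.radians([64.2,65.2,63.6])]; T=np.r_[T,.0,-.04,-.46]; s=np.r_[D[:,0],1,1,-1]
M=np.c_[s,np.sin(th),np.cos(th)]; x,*_=np.linalg.lstsq(M,T,rcond=None); r=T-M@x
A=np.hypot(x[1],x[2]); 
# G=-A sin(th+phi)= A sin(th-th0), th0 = stable
th0=np.degrees(np.arctan2(-x[2],x[1])); print("f,A",x[0],A,"th0",th0,"res",r.round(3),"sd",np.degrees(r.std()*np.sqrt(2/17)/A))
for k in (1,-1): 
    m=s==k; M2=np.c_[np.ones(m.sum()),M[m,1:]]; y,*_=np.linalg.lstsq(M2,T[m],rcond=None); print(k,y[0],np.hypot(y[1],y[2]),np.degrees(np.arctan2(-y[2],y[1])))
np.save("fin.npy",np.r_[C2,th0])
E
```

```text
centre shift mm [0.06027927 0.0958988 ]
f,A 0.23063122668694644 0.25715649339316676 th0 157.2492288364571 res [-0.005  0.042  0.036 -0.066  0.013  0.033 -0.019  0.033  0.077 -0.077
  0.02   0.006 -0.084  0.052  0.026 -0.014  0.027] sd 3.3744241740178107
1 0.24014597662424922 0.2773631939994413 158.3564025272988
-1 -0.2264439530383386 0.23704472452371994 155.8201872462358
```

```bash
python3 - <<'E'
from h import *
C0=np.load("C.npy"); D=list(np.load("D.npy")); C2=np.load("fin.npy")[:3]; Z=np.array([0,0,1.])
def meas(s,a):
    F=rd(4); D.append(np.r_[s,a,np.array(robot.current_tool_pos()),F])
for a in np.linspace(405,504,8)[1:]: robot.line_to(circ(C2,a),velocity=.05)
robot.line_to(circ(C2,509),velocity=.015)
for a in np.arange(511,526,2): robot.line_to(circ(C2,a),velocity=.015); meas(1,a)
robot.line_to(circ(C2,520),velocity=.015)
for a in np.arange(518,503,-2):
    if robot.current_time_s()>60.5: break
    robot.line_to(circ(C2,a),velocity=.015); meas(-1,a)
D=np.array(D); np.save("D2.npy",D)
d=D[:,2:5]-C2; th=np.arctan2(d@XX,d[:,2]); tan=np.cos(th)[:,None]*XX-np.sin(th)[:,None]*Z
T=-(D[:,5:]*tan).sum(1)*.065; s=D[:,0]
def fit(w,cols): return np.linalg.lstsq(cols*w[:,None],T*w,rcond=None)[0]
loc=np.arange(len(D))>=14; w=np.ones(len(D)); M=np.c_[s*~loc,s*loc,np.sin(th),np.cos(th)]
x=fit(w,M); th0=np.degrees(np.arctan2(-x[3],x[2]))
print("f",x[:2],"A",np.hypot(x[2],x[3]),"th0",th0)
print(np.c_[s,np.degrees(th),T,T-M@x][14:].round(3))
print(robot.current_time_s(),rd(),robot.current_finger_gap())
E
```

```text
f [0.23174101 0.23964296] A 0.2625139593025593 th0 154.3574593439094
[[ 1.00000e+00  1.49059e+02  2.31000e-01  1.50000e-02]
 [ 1.00000e+00  1.51051e+02  2.22000e-01 -2.00000e-03]
 [ 1.00000e+00  1.53071e+02  2.46000e-01  1.20000e-02]
 [ 1.00000e+00  1.55099e+02  2.41000e-01 -2.00000e-03]
 [ 1.00000e+00  1.57157e+02  2.77000e-01  2.40000e-02]
 [ 1.00000e+00  1.59244e+02  2.51000e-01 -1.10000e-02]
 [ 1.00000e+00  1.61308e+02  2.59000e-01 -1.30000e-02]
 [ 1.00000e+00  1.63391e+02  3.05000e-01  2.40000e-02]
 [-1.00000e+00  1.57333e+02 -1.90000e-01  3.60000e-02]
 [-1.00000e+00  1.55677e+02 -2.44000e-01 -1.00000e-02]
 [-1.00000e+00  1.53542e+02 -2.36000e-01  7.00000e-03]
 [-1.00000e+00  1.51593e+02 -2.31000e-01  2.10000e-02]
 [-1.00000e+00  1.49583e+02 -3.02000e-01 -4.00000e-02]
 [-1.00000e+00  1.47600e+02 -2.55000e-01  1.60000e-02]
 [-1.00000e+00  1.45615e+02 -2.75000e-01  5.00000e-03]
 [-1.00000e+00  1.43621e+02 -2.76000e-01  1.20000e-02]]
57.5083 [-2.87687456  0.51684827 -3.52292032] 0.25472992490654495
```

```bash
python3 - <<'E'
from h import *
C2=np.load("fin.npy")[:3]
for a in (508,512,515): robot.line_to(circ(C2,a),velocity=.02)
robot.pause(.4)
d=np.array(robot.current_tool_pos())-C2
print(np.degrees(np.arctan2(d@XX,d[2])),np.abs(robot.current_dq()).max(),robot.current_finger_gap(),robot.current_gripper_force(),robot.current_contact_force())
vision.grab_frame("scene"); print([(np.round(r["rect"]).tolist(),round(r["p"],2)) for r in recognise("roll","scene")][:4],robot.current_time_s())
print(workorder.close_job())
E
```

```text
154.94333827521874 0.08415249943110172 0.25666222617516754 61.76452159881592 [ 4.40153673 -0.90769342  0.18929412]
[([389.0, 239.0, 32.0, 37.0], 0.8), ([443.0, 296.0, 23.0, 42.0], 0.7), ([303.0, 218.0, 20.0, 40.0], 0.69)] 59.1083
the job is handed in; nothing more can be done
None
```

Job handed in at about 59 s: the roll is standing in the tray, the wheel was turned more than once right round, and it is held still by the handle at about 155°, my estimate (good to a few degrees) for the heavy side at the bottom.

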